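# Hang an instrument front panel on the sloping pin jig

### The arm

A 7-joint arm with a two-finger parallel gripper is mounted at the origin on the work surface. World frame = base frame: x ahead of the robot, y to its left, z up, the work surface at z = 0. Lengths are in m, angles in rad, forces in N, time in s.
With the tool pointing down it reaches from about 0.35 to 0.9 m from the base axis. Payload 8.1 kg.
Tool frame: the origin (TCP) lies at the very end of the fingers, on their centre line; the grasp point (between the pads) lies 19 mm behind it; z points along the fingers, y is the line along which they close (so a half turn about z gives the same grasp; the last joint's range is limited). The gripper opens to 92 mm and grips with 3 to 60 N. Pads are 19 mm wide; open, the fingers measure 130 mm over their backs; the gripper's body (75 mm by 190 mm) begins 47 mm behind the grasp point.
Start: joints at [-1.347, 0.434, 0.025, 1.573, -0.012, 1.134, -0.075], TCP at [0.201, 0.592, 0.203] pointing down, gripper open.
Joint ranges: [-2.62, 2.62], [-0.44, 2.09], [-1.27, 1.32], [0.08, 2.57], [-1.32, 4.46], [0.12, 2], [-2.74, 2.74]. Speed limits (rad/s): [2.22, 2.22, 3.01, 3.01, 3.14, 3.14, 3.14].

### API

Orientations are given as a rotation vector (axis times angle).
In Python, from cell import arm gives the robot as it stands.
- The arm moves only by the tool jog_arm, never from a script. Its argument "rows" is a list of rows, each a list of 3 entries, a list of its own where there are three numbers: the shift along the world's x, y, z in cm, then the turn, a rotation vector about the world's x, y, z in degrees, then the opening, from 0 (shut) to 1 (fully open). A call has 1 to 8 rows; each row is the pose to reach, as a shift and turn from the pose commanded when the call began; what a row does not reach only later rows make up. A row lasts 1/8 s, in which the tool goes at most 62.5 mm and 10.7 degrees, less where a joint would pass 70% of its speed; a pose out of reach is approached as far as the arm can. A call with a gripper value outside its range is refused whole. The fingers move at their own pace and stop on an object; "newtons" is the grip in N (left out, the last holds). Time passes only in rows, so rows that repeat a pose let the fingers close. It gives the time, the measured TCP pose, the force, the opening and the grip force at its end, in the units of the state.
- arm.observe(): the state, without advancing time (a new reading comes with each control period).
- arm.get_image(name): name is "scene" or "top" or "wrist"; returns a dict with "img" (480x640x3 uint8, red, green, blue), "depth" (480x640 float32, m along the optical axis (not along the pixel's ray), 0 where there is no reading), "fx", "fy", "cx", "cy" (pixels), "rvec" (rotation vector, rad) and "tvec" (3), from world to camera coordinates, as OpenCV has them; the wrist camera has in their place "mount" (4x4, takes a point from camera to tool coordinates, whose origin is the TCP and whose axes are the flange's). Camera axes: x right, y down, z forward; pixel columns grow to the right and rows downward; lengths in m; the calibration is good to about 2 mm. A picture is of the moment at which its call begins: read the wrist's pose just before it.
- arm.sign_off(): hands the job in; it is judged then, once.
The state is a dict: "clock": time; "joints": joint angles; "dq": joint speeds; "joint_efforts": joint torques, N m; "position": TCP position; "ee_rot": TCP orientation; "force": force on the tool from outside, world axes, zero at the start; "ft_torque": the same for the moment, N m; "width": opening from 0.0 (shut) to 1.0 (fully open); "gripper_force": force on a finger pad.
Only numpy, scipy, OpenCV 4.12 (cv2) and the standard library are available. Lean on these libraries where they do the work, as an engineer would, in place of code of your own. Each camera call takes 0.05 s, during which the arm holds its last target. There are 200 camera calls.

### The job

Pick up the aluminium front panel by its black handle and hang it on the blue sloping jig, with both brass pins through the panel's two holes and the panel pushed fully home, flush against the sloping face; then let go. Leave the other things on the bench where they are.

Things in the scene. Friction and masses are not known exactly. Their poses are not given: they have to be found in the camera images.
- panel: Loose aluminium front panel, 70 (x) by 130 (y) by 5 mm (z), about 250 g, lying flat, handle up. Origin: centre of its underside; z points out of the handle side. Two round through holes, 10.5 mm in diameter, lie at x = 0, y = +40 and -40 mm (80 mm apart). It may be hung either way round.
- panel_grip (a point): Centre of the bar of the panel's black handle, 35 mm above the panel's underside at x = y = 0; axes as the panel's. The bar is 12 mm wide (x), 60 mm long (y) and reaches from 28 to 42 mm above the underside; it stands on two legs at y = +-26 mm.
- face: Grey sloping face, 140 (x) by 200 mm (y), of the fixed blue jig, leaning 35 degrees from level. Origin: centre of its surface, 85 mm above the bench; z points square out of the face (upward, leaning away from the robot and to its right), x up the slope, y level along the face. The jig's base is 150 by 200 mm.
- slot (a point): Middle of the dark slot across the face: the same point and axes as the face's. Two brass pins, 8 mm thick, stand square out of it at x = 0, 80 mm apart along y, 24 mm high (last 6 mm tapering). Both are on one clamped bar, firm up to 50 N: their midpoint lies anywhere from y = -10 to +10 mm and is not reported; see or feel for it. Between the pins the face is bare.
- spray_can: Bystander: blue spray can, 60 mm in diameter, 160 mm tall, standing; origin at the centre of its foot.
- screwdriver: Bystander: red-handled screwdriver, 160 mm long, lying along its x; origin at the middle of its underside.
- pliers: Bystander: pliers with yellow handles, about 165 mm long, 60 mm wide and 15 mm tall, lying along its x, handles to -x; origin at the joint, on the underside.
- parts_tray: Bystander: clear divided tray, 130 by 200 by 35 mm; origin at the centre of its underside.
- multimeter: Bystander: yellow multimeter, 150 by 75 by 38 mm, lying on its back; origin at the centre of its underside.
- mug: Bystander: blue mug, 76 mm in diameter, 90 mm tall; origin at the centre of its foot.
Things that resemble listed ones, but are neither listed nor needed, are in the scene too. Leave any orange or red look-alike of the panel alone.

How it is judged:
At the end, for the whole second after the job is handed in: The panel hangs on both pins, its underside within 2.5 mm of the sloping face and within 0.05 rad of parallel to it, its long side within 0.08 rad of the face's y, its centre within 5 mm of the pin row along the slope and within 16 mm of the face's centre along y; released and at rest (z of panel in the frame of face between -0.003 and 0.0025 m and x of panel in the frame of face between -0.005 and 0.005 m and y of panel in the frame of face between -0.016 and 0.016 m and angle between the z axis of panel and the z axis of face, either way round below 0.05 rad and angle between the y axis of panel and the y axis of face, either way round below 0.08 rad and linear speed of panel below 0.02 m/s and angular speed of panel below 0.1 rad/s); the robot touches nothing.
It fails at once if another thing on the bench is moved by more than 40 mm (distance of any of spray_can, screwdriver, pliers, parts_tray, multimeter, mug from where it was at the start of the episode above 0.04 m).
It also fails if it takes over 64 s, if anything falls off the work surface, if the arm or the gripper's body presses on something with over 40 N, if the wrist force passes 120 N, or if a joint passes its speed limit or range.

## Working session

There is one attempt and no reset: what is moved stays moved. The work goes in short steps, Python scripts to look and compute and a tool call to move; the robot and the scene stay as the last step left them, time stands still between calls to the robot, and variables do not carry over. Pictures are saved under pics/ and viewed, at most 10 in all, crops included, and the job is handed in when it is done.

Besides the shell and the picture viewer there is one more tool, called after "Call:" as a command line: name --argument value ..., lists and objects as JSON in quotes. jog_arm: Moves the arm, as the interface text tells. Its arguments: {"type":"object","properties":{"rows":{"type":"array","items":{"type":"array"}},"newtons":{"type":"number"}},"required":["rows"]}

```bash
mkdir -p pics; cat > h.py <<'E'
import numpy as np, cv2
from scipy.spatial.transform import Rotation as R
from cell import arm
def grab(name):
    s=arm.observe(); d=arm.get_image(name)
    if 'mount' in d:
        T=np.eye(4); T[:3,:3]=R.from_rotvec(s['ee_rot']).as_matrix(); T[:3,3]=s['position']
        d['c2w']=T@np.array(d['mount'])
    else:
        M=np.eye(4); M[:3,:3]=R.from_rotvec(np.ravel(d['rvec'])).as_matrix(); M[:3,3]=np.ravel(d['tvec'])
        d['c2w']=np.linalg.inv(M)
    return d
def cloud(d):
    v,u=np.mgrid[:480,:640]; z=d['depth'].astype(float)
    P=np.stack([(u-d['cx'])/d['fx']*z,(v-d['cy'])/d['fy']*z,z],-1)
    W=P@d['c2w'][:3,:3].T+d['c2w'][:3,3]; W[z==0]=np.nan
    return W
def save(d,n): cv2.imwrite('pics/'+n,d['img'][:,:,::-1])
E
python3 - <<'E'
from h import *
for n in ('top','scene'):
    d=grab(n); save(d,n+'0.png'); np.save('pics/'+n+'0.npy',cloud(d))
    print(n,d['c2w'].round(3).tolist(),d['fx'])
print(arm.observe())
E
```

```text
top [[-0.006, -0.982, 0.187, 0.383], [-1.0, 0.01, 0.022, 0.011], [-0.023, -0.187, -0.982, 1.06], [0.0, 0.0, 0.0, 1.0]] 492.771443462825
scene [[-0.767, 0.428, -0.478, 1.065], [0.642, 0.485, -0.594, 0.635], [-0.023, -0.763, -0.646, 0.723], [0.0, 0.0, 0.0, 1.0]] 462.6487070313368
{'clock': 0.1, 'joints': array([-1.34659395,  0.4351662 ,  0.02496787,  1.57398274, -0.01157843,
        1.1340336 , -0.07510958]), 'dq': array([-0.00094546, -0.00194769,  0.00034486, -0.00049968, -0.00079655,
        0.00204274, -0.00070102]), 'joint_efforts': array([ 2.82682828e-03, -6.69133043e+01,  9.87700671e-01, -3.15146184e+01,
       -6.05814694e-02,  3.72838473e-02,  1.00404989e-04]), 'position': array([0.20053379, 0.59143341, 0.20222446]), 'ee_rot': array([-5.11144156e-01, -3.09964220e+00,  2.26611056e-03]), 'force': array([-0.01131365,  0.04412436, -1.05569433]), 'ft_torque': array([ 0.01531083, -0.03176195, -0.04058488]), 'gripper_force': 0.0, 'width': 0.998490843173596}
```

View pics/top0.png

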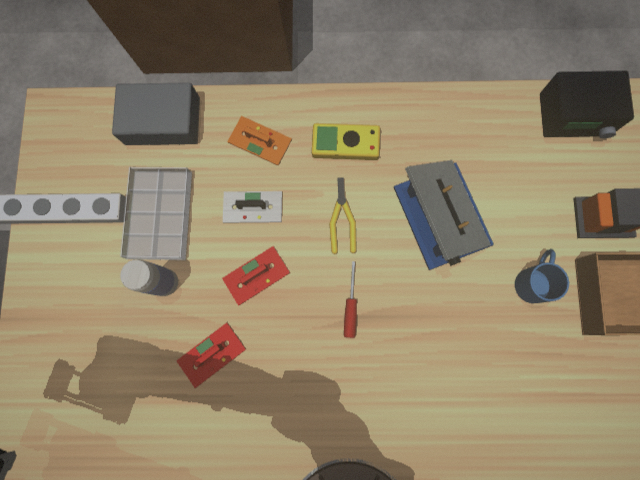

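View pics/scene0.png

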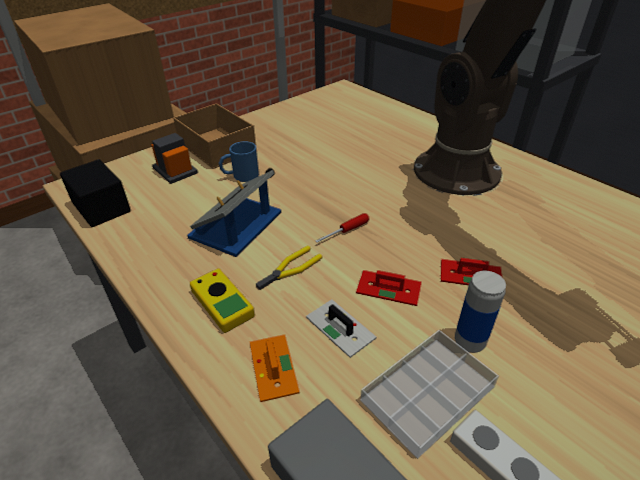

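The top view shows the grey panel at about (252,207) with its black handle, and the jig face centred near (448,210) with brass pins near (448,188) and (466,228). The red and orange panels are decoys.

```bash
python3 - <<'E'
from h import *
W=np.load('pics/top0.npy'); img=cv2.imread('pics/top0.png').astype(int)
v,u=np.mgrid[:480,:640]
# panel
m=(u>215)&(u<292)&(v>182)&(v<230)
mh=m&(W[...,2]>0.034)&(W[...,2]<0.06)
def rect(P):
    r=cv2.minAreaRect(P[:,:2].astype(np.float32)*1000); b=cv2.boxPoints(r); return np.round(r[0],1),np.round(r[1],1),round(r[2],2)
print('handle',mh.sum(),rect(W[mh]),np.median(W[mh][:,2]))
s=img.max(-1)-img.min(-1)
sat=s<25
mp=m&(W[...,2]>0.002)&(W[...,2]<0.012)&sat
mp=cv2.morphologyEx(mp.astype(np.uint8),cv2.MORPH_OPEN,np.ones((3,3)))>0
print('panel',mp.sum(),rect(W[mp]),np.median(W[mp][:,2]))
# face
mf=(u>400)&(u<495)&(v>155)&(v<262)&(W[...,2]>0.04)
P=W[mf]; 
best=None; rng=np.random.default_rng(0)
for _ in range(300):
    a=P[rng.choice(len(P),3,False)]; n=np.cross(a[1]-a[0],a[2]-a[0]); n/=np.linalg.norm(n)+1e-12
    k=abs((P-a[0])@n)<.003
    if best is None or k.sum()>best.sum(): best=k
Q=P[best]; c=Q.mean(0); n=np.linalg.svd(Q-c)[2][2]; n*=np.sign(n[2]); 
print('n',n,np.degrees(np.arccos(n[2])),len(Q))
y=np.cross(n,[0,0,1]);y/=np.linalg.norm(y); y*=-1 
x=np.cross(y,n); 
if x[2]<0: x=-x;y=-y
q=np.c_[(Q-c)@x,(Q-c)@y]; print(rect(q)); r=cv2.minAreaRect(q.astype(np.float32)); 
o=c+x*r[0][0]+y*r[0][1]; print('origin',o,'x',x,'y',y)
h=(W-o)@n; F=np.stack([(W-o)@x,(W-o)@y],-1)
mm=mf&(h>.006)
for a in W[mm]: pass
k=np.c_[u[mm],v[mm],(F[mm]*1000).round(1),(h[mm]*1000).round(1)]
print(k[:60])
E
```

```text
handle 164 (array([652.8, 206.8]), array([12.4, 59. ]), 1.34) 0.041821490197441635
panel 1286 (array([653.2, 208. ]), array([ 69.3, 130.1]), 0.25) 0.005732314977955011
n [ 0.20318987 -0.53654846  0.81904189] 35.01100179544112 4311
(array([-5. ,  2.1]), array([144.9, 209. ]), 0.24)
origin [ 0.62469575 -0.21168078  0.08558613] x [-0.29006665  0.76595754  0.57373372] y [-0.93518726 -0.35415362  0.        ]
[[ 4.49e+02  1.85e+02  1.30e+00 -4.19e+01  1.98e+01]
 [ 4.50e+02  1.85e+02  1.60e+00 -4.07e+01  2.22e+01]
 [ 4.51e+02  1.85e+02  2.00e+00 -3.95e+01  2.47e+01]
 [ 4.52e+02  1.85e+02  6.00e-01 -3.88e+01  2.59e+01]
 [ 4.47e+02  1.86e+02  2.60e+00 -4.20e+01  1.53e+01]
 [ 4.48e+02  1.86e+02  1.80e+00 -4.11e+01  1.69e+01]
 [ 4.49e+02  1.86e+02  4.00e-01 -4.03e+01  1.81e+01]
 [ 4.50e+02  1.86e+02  2.10e+00 -3.89e+01  2.16e+01]
 [ 4.51e+02  1.86e+02  2.30e+00 -3.77e+01  2.39e+01]
 [ 4.52e+02  1.86e+02 -1.70e+00 -3.76e+01  2.31e+01]
 [ 4.45e+02  1.87e+02  0.00e+00 -4.31e+01  7.70e+00]
 [ 4.46e+02  1.87e+02  1.60e+00 -4.16e+01  1.12e+01]
 [ 4.47e+02  1.87e+02  3.80e+00 -4.00e+01  1.52e+01]
 [ 4
[... 1787 characters left out ...]
 1.91e+01]
 [ 4.66e+02  2.23e+02  1.90e+00  4.19e+01  1.99e+01]
 [ 4.67e+02  2.23e+02  1.80e+00  4.28e+01  2.20e+01]
 [ 4.61e+02  2.24e+02  3.70e+00  3.93e+01  9.30e+00]
 [ 4.62e+02  2.24e+02  3.70e+00  4.02e+01  1.15e+01]
 [ 4.63e+02  2.24e+02  3.40e+00  4.11e+01  1.35e+01]
 [ 4.64e+02  2.24e+02  3.70e+00  4.21e+01  1.59e+01]
 [ 4.65e+02  2.24e+02  1.70e+00  4.27e+01  1.66e+01]
 [ 4.66e+02  2.24e+02  3.00e+00  4.38e+01  1.98e+01]
 [ 4.67e+02  2.24e+02 -1.20e+00  4.42e+01  1.87e+01]
 [ 4.61e+02  2.25e+02  1.60e+00  4.08e+01  6.60e+00]
 [ 4.62e+02  2.25e+02  4.60e+00  4.21e+01  1.12e+01]
 [ 4.63e+02  2.25e+02  2.60e+00  4.28e+01  1.19e+01]
 [ 4.64e+02  2.25e+02  3.40e+00  4.38e+01  1.47e+01]]
```

Call:
jog_arm --rows '[[[5,-4,3],[0,0,-9],1],[[10,-8.5,4],[0,0,-18],1],[[15,-12.7,4],[0,0,-27],1],[[20,-17,4],[0,0,-36],1],[[25,-21,4],[0,0,-45],1],[[30,-25.4,4],[0,0,-54],1],[[35,-29.7,3],[0,0,-63],1],[[40,-34,2],[0,0,-70.6],1]]'

```text
clock: 1.1
position: [0.5769, 0.2721, 0.2273]
ee_rot: [-2.213, -2.23, -0.0]
force: [1.3, 0.7, -0.3]
width: 0.997
gripper_force: 0.0
```

Call:
jog_arm --rows '[[[3,-2.5,0],[0,0,0],1],[[5,-4.4,0],[0,0,0],1],[[5,-4.4,0],[0,0,0],1]]'

```text
clock: 1.48
position: [0.627, 0.2264, 0.2269]
ee_rot: [2.212, 2.229, -0.002]
force: [-0.3, 0.3, -0.1]
width: 0.997
gripper_force: 0.0
```

```bash
python3 - <<'E'
from h import *
d=grab('wrist'); save(d,'w1.png'); W=cloud(d)
s=arm.observe(); print(s['position'],s['joints'].round(3),R.from_rotvec(s['ee_rot']).as_matrix().round(3), s['force'])
def rect(P):
    r=cv2.minAreaRect(P[:,:2].astype(np.float32)*1000); return np.round(r[0],1),np.round(r[1],1),round(r[2],2)
near=(abs(W[...,0]-.653)<.06)&(abs(W[...,1]-.207)<.085)
m=near&(W[...,2]>.036)&(W[...,2]<.05); print(m.sum(),rect(W[m]),np.median(W[m][:,2]))
m=near&(W[...,2]>.003)&(W[...,2]<.012); m=cv2.morphologyEx(m.astype(np.uint8),cv2.MORPH_OPEN,np.ones((5,5)))>0
print(m.sum(),rect(W[m]),np.median(W[m][:,2]))
E
```

```text
[0.62584544 0.22841653 0.22687992] [-0.703  0.506  0.435  1.452 -0.218  1.233 -0.234] [[-0.01   1.    -0.001]
 [ 1.     0.01  -0.001]
 [-0.001 -0.001 -1.   ]] [-0.11452673  0.36732803 -0.29347947]
703 (array([652.7, 206.8]), array([12. , 60.2]), 0.06) 0.04284671865036749
6474 (array([652.8, 206.8]), array([130.,  70.]), 89.89) 0.006185574882509759
```

View pics/w1.png

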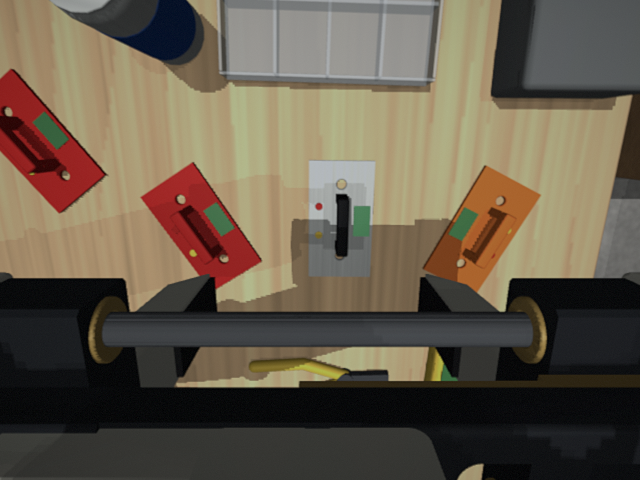

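The wrist view shows the panel at (342,218), with the handle at (342,225) and clear space for the fingers on both sides.

Call:
jog_arm --rows '[[[0,0,0],[0,0,-0.6],1],[[0,0,0],[0,0,-0.6],1]]'

```text
clock: 1.78
position: [0.6249, 0.2307, 0.2275]
ee_rot: [-2.218, -2.224, -0.0]
force: [-0.2, -0.1, -0.0]
width: 0.998
gripper_force: 0.0
```

Call:
jog_arm --rows '[[[2.8,-2.4,-3],[0,0,0],1],[[2.8,-2.4,-8],[0,0,0],1],[[2.8,-2.4,-13],[0,0,0],1],[[2.8,-2.4,-16],[0,0,0],1],[[2.8,-2.4,-16],[0,0,0],1],[[2.8,-2.4,-16],[0,0,0],1]]'

```text
clock: 2.52
position: [0.6545, 0.2061, 0.0691]
ee_rot: [2.219, 2.223, 0.003]
force: [0.2, -1.0, -0.3]
width: 1.001
gripper_force: 0.0
```

Call:
jog_arm --rows '[[[-0.1,0.1,-2.5],[0,0,0],1],[[-0.1,0.1,-5.1],[0,0,0],1],[[-0.1,0.1,-5.1],[0,0,0],1],[[-0.1,0.1,-5.1],[0,0,0],1]]'

```text
clock: 3.02
position: [0.654, 0.2068, 0.0186]
ee_rot: [2.219, 2.222, 0.004]
force: [0.2, -0.0, 0.0]
width: 1.001
gripper_force: 0.0
```

Call:
jog_arm --rows '[[[0,0,0],[0,0,0],0],[[0,0,0],[0,0,0],0],[[0,0,0],[0,0,0],0],[[0,0,0],[0,0,0],0],[[0,0,0],[0,0,0],0],[[0,0,0],[0,0,0],0],[[0,0,0],[0,0,0],0],[[0,0,0],[0,0,0],0]]' --newtons 35

```text
clock: 4.03
position: [0.6527, 0.2064, 0.0165]
ee_rot: [2.22, 2.223, -0.0]
force: [-0.1, 0.3, 0.0]
width: 0.175
gripper_force: 0.0
```

Call:
jog_arm --rows '[[[0,0,0],[0,0,0],0],[[0,0,0],[0,0,0],0],[[0,0,0],[0,0,0],0],[[0,0,0],[0,0,0],0]]'

```text
clock: 4.53
position: [0.6527, 0.2064, 0.0165]
ee_rot: [2.22, 2.223, 0.0]
force: [0.2, 0.4, -1.2]
width: 0.11
gripper_force: 35.0
```

Call:
jog_arm --rows '[[[0,0,3],[0,0,0],0],[[0,0,8],[0,0,0],0],[[0,0,13],[0,0,0],0],[[0,0,18],[0,0,0],0],[[0,0,22],[0,0,0],0],[[0,0,22],[0,0,0],0]]'

```text
clock: 5.28
position: [0.6544, 0.2066, 0.2401]
ee_rot: [2.219, 2.221, 0.008]
force: [0.3, 0.3, -3.1]
width: 0.108
gripper_force: 35.0
```

```bash
cat >> h.py <<'E'
n=np.array([0.20318987,-0.53654846,0.81904189]);n/=np.linalg.norm(n)
fy=np.array([-0.93518726,-0.35415362,0]); fx=np.cross(fy,n)
o=np.array([0.62469575,-0.21168078,0.08558613])
# tool: x = -fy, z=-n, 
Rt=np.stack([-fy,np.cross(-n,-fy),-n],1)
def delta(px,py,h):
    s=arm.observe(); R0=R.from_rotvec(s['ee_rot'])
    p=o+fx*px+fy*py+n*(h+.0165)
    return ((p-s['position'])*100).round(2), (R.from_matrix(Rt)*R0.inv()).as_rotvec(degrees=True).round(2)
E
python3 - <<'E'
from h import *
print(fx,delta(0,0,.10),delta(0,0,.06))
s=grab('scene'); W=cloud(s); np.save('pics/scene1.npy',W)
for W in (np.load('pics/top0.npy'),np.load('pics/scene0.npy')):
    f=np.stack([(W-o)@fx,(W-o)@fy,(W-o)@n],-1)*1000
    pl=(abs(f[...,0])<55)&(abs(f[...,1])<85)
    print('plane off',np.nanmedian(f[pl&(abs(f[...,2])<5)][:,2]))
    for sg in (-1,1):
        k=(abs(f[...,0])<12)&(abs(f[...,1]-sg*40)<16)&(f[...,2]>8)&(f[...,2]<28)
        print(sg,k.sum(),f[k].mean(0).round(1),np.percentile(f[k],[5,95],axis=0).round(1).tolist())
    g=f[(abs(f[...,2])<2.5)&(abs(f[...,0])<90)&(abs(f[...,1])<120)]; print(np.percentile(g,[.5,99.5],axis=0).round(1).tolist())
E
```

```text
[-0.29006665  0.76595754  0.57373371] (array([ -0.6 , -48.08,  -5.91]), array([ 21.2 ,  30.95, -66.96])) (array([ -1.41, -45.93,  -9.19]), array([ 21.2 ,  30.95, -66.96]))
plane off 0.0482651322753815
-1 29 [  1.9 -38.5  16.2] [[-0.5, -41.8, 8.5], [4.4, -35.7, 24.4]]
1 30 [ 2.  40.9 16.4] [[-1.2, 37.4, 9.4], [4.2, 44.2, 23.1]]
[[-69.8, -103.2, -2.4], [70.8, 95.6, 2.4]]
plane off -0.6683633220223792
-1 20 [  3.2 -37.9  15.4] [[1.0, -41.6, 9.1], [6.7, -34.1, 22.4]]
1 19 [ 2.2 42.1 15.6] [[-3.4, 39.4, 10.2], [6.6, 45.0, 21.9]]
[[-68.6, -102.5, -2.3], [73.4, 102.7, 1.8]]
```

Call:
jog_arm --rows '[[[0,-6,2],[2.6,3.9,-8.4],0],[[0,-12,3],[5.3,7.7,-16.7],0],[[0,-18,3],[7.9,11.6,-25.1],0],[[0,-24,3],[10.6,15.5,-33.5],0],[[0,-30,2],[13.2,19.3,-41.8],0],[[0,-36,0],[15.9,23.2,-50.2],0],[[-0.3,-42,-1],[18.5,27.1,-58.6],0],[[-0.3,-46,-1],[21.2,31,-67],0]]'

```text
clock: 6.32
position: [0.6482, -0.2564, 0.2225]
ee_rot: [-2.487, -0.442, 0.154]
force: [2.2, 0.1, -2.0]
width: 0.112
gripper_force: 35.0
```

Call:
jog_arm --rows '[[[0,0,0],[0,0,0],0],[[0,0,0],[0,0,0],0],[[0,0,0],[0,0,0],0]]'

```text
clock: 6.7
position: [0.6503, -0.2518, 0.2263]
ee_rot: [-2.488, -0.459, 0.148]
force: [-0.2, 1.1, -2.5]
width: 0.11
gripper_force: 35.0
```

```bash
python3 - <<'E'
from h import *
d=grab('wrist'); save(d,'w2.png'); W=cloud(d); np.save('pics/w2.npy',W)
s=arm.observe(); print(s['position'],s['joints'].round(3)); print(delta(0,0,.10)); print(np.array(d['mount']).round(3).tolist())
E
```

```text
[ 0.65039527 -0.25166122  0.22675063] [ 0.304  0.957  0.579  0.837 -0.764  1.994 -0.527]
(array([-0.2 , -2.25, -4.57]), array([-0.32, -0.2 , -0.2 ]))
[[0.0, -0.966, -0.26, 0.069], [1.0, 0.0, 0.0, -0.001], [-0.0, -0.26, 0.966, -0.183], [0.0, 0.0, 0.0, 1.0]]
```

View pics/w2.png

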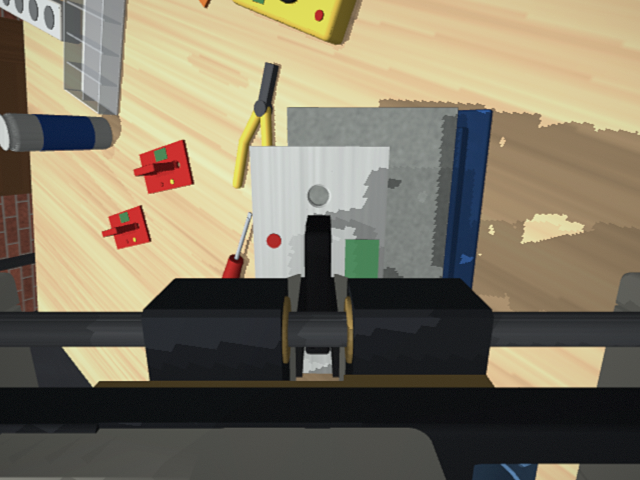

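The wrist view shows the panel held square, with its far hole at (317,195) and the grey face behind it. Joint 6 is near its limit, so I'll descend gently and watch it.

Call:
jog_arm --rows '[[[-0.3,0,-2],[0,0,0],0],[[-0.6,0.1,-4],[0,0,0],0],[[-0.9,0.2,-6],[0,0,0],0],[[-1,0.3,-7.5],[0,0,0],0],[[-1,0.3,-7.5],[0,0,0],0],[[-1,0.3,-7.5],[0,0,0],0]]'

```text
clock: 7.5
position: [0.6401, -0.2504, 0.1524]
ee_rot: [-2.49, -0.457, 0.148]
force: [0.5, 0.1, -2.3]
width: 0.108
gripper_force: 35.0
```

```bash
python3 - <<'E'
from h import *
d=grab('wrist'); W=cloud(d); save(d,'w3.png')
s=arm.observe(); print(s['position'],s['joints'].round(3)); print(delta(0,0,.04))
Rm=R.from_rotvec(s['ee_rot']).as_matrix(); T=(W-s['position'])@Rm*1000  # tool frame mm
m=(T[...,2]>5)&(T[...,2]<22)&(abs(T[...,1])<50)&(T[...,0]>20)&(T[...,0]<90)
Q=T[m]; Q=Q[abs(Q[:,2]-np.median(Q[:,2]))<4]
A=np.c_[Q[:,:2],np.ones(len(Q))]; c=np.linalg.lstsq(A,Q[:,2],rcond=None)[0]; print('panel top z=ax+by+c',c,len(Q))
print('x max, y range',np.percentile(Q,[.5,99.5],axis=0).round(1))
# face in wrist view
f=np.stack([(W-o)@fx,(W-o)@fy,(W-o)@n],-1)*1000
k=(abs(f[...,0])<66)&(abs(f[...,1])<96)&(abs(f[...,2])<8); F=f[k]
A=np.c_[F[:,:2],np.ones(len(F))]; print('face z',np.linalg.lstsq(A,F[:,2],rcond=None)[0],len(F))
E
```

```text
[ 0.64015264 -0.25066365  0.15247064] [ 0.283  0.981  0.574  0.979 -0.745  1.859 -0.44 ]
(array([-0.4 ,  0.87, -2.06]), array([-0.24, -0.17, -0.07]))
panel top z=ax+by+c [ 2.23454099e-03 -1.77585883e-02  1.09547518e+01] 11159
x max, y range [[ 20.2 -34.5   9. ]
 [ 65.   34.8  13.4]]
face z [-3.80387139e-04  5.06694022e-04  8.27061119e-01] 17256
```

View pics/w3.png

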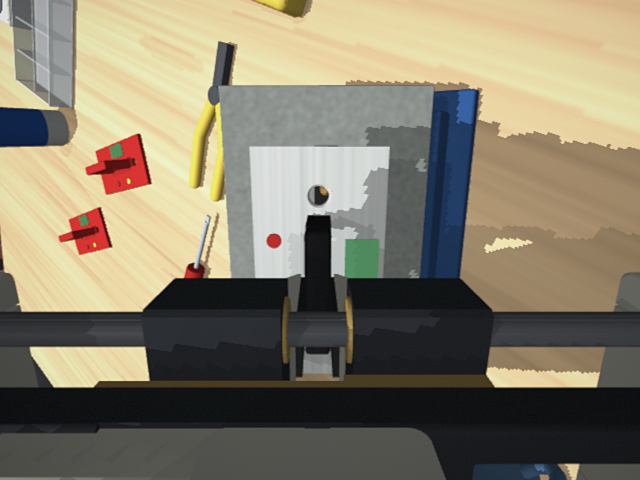

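Through the hole at (318,195) the brass pin shows at about (322,190), slightly up-right of the hole's centre. I'll measure both in face coordinates.

```bash
cat > meas.py <<'E'
from h import *
d=grab('wrist'); W=cloud(d); s=arm.observe()
f=np.stack([(W-o)@fx,(W-o)@fy,(W-o)@n],-1)*1000
v,u=np.mgrid[:480,:640]
win=(u>290)&(u<345)&(v>170)&(v<220)
hp=np.median(f[win&(f[...,2]>26+0)][:,2]) if (win&(f[...,2]>30)).any() else np.nan
print('panel top h',hp)
im=d['img'].astype(int); brass=win&(im[...,0]-im[...,2]>40)
print('brass px',brass.sum(),u[brass].mean(),v[brass].mean())
k=win&(f[...,2]>6)&(f[...,2]<27); print('pin pts',k.sum(),f[k].mean(0).round(1),np.percentile(f[k],[3,97],axis=0).round(1).tolist())
kb=brass&k; print('brass pin f',f[kb].mean(0).round(1))
# hole: pixels in window lying below panel top by >3mm
hm=(win&(f[...,2]<hp-7)).astype(np.uint8); nn,lab,st,c=cv2.connectedComponentsWithStats(hm)
i=1+np.argmax(st[1:,4]); print('hole px',c[i],st[i]); 
def ray(px,h):
    r=d['c2w'][:3,:3]@np.array([(px[0]-d['cx'])/d['fx'],(px[1]-d['cy'])/d['fy'],1]); c0=d['c2w'][:3,3]
    t=(h-(c0-o)@n)/(r@n); p=c0+t*r-o; return np.array([p@fx,p@fy])*1000
print('hole centre at panel mid',ray(c[i],(hp-2.5)/1000),'top',ray(c[i],hp/1000))
print('TCP',((s['position']-o)@np.stack([fx,fy,n],1)*1000).round(1),'drot',delta(0,0,0)[1])
cv2.imwrite('pics/crop.png',cv2.resize(d['img'][150:230,270:370,::-1],None,fx=6,fy=6,interpolation=cv2.INTER_NEAREST))
E
python3 meas.py
```

```text
panel top h 67.94747413654605
brass px 57 322.89473684210526 190.35087719298247
pin pts 59 [  0.8 -36.9  22.2] [[-1.9, -39.4, 16.9], [3.2, -34.4, 25.3]]
brass pin f [  1.1 -37.1  22.1]
hole px [319.15384615 194.84265734] [310 186  20  19 286]
hole centre at panel mid [  3.75864584 -40.69794903] top [  3.76093878 -41.07458513]
TCP [ 3.9 -0.5 78.9] drot [-0.23 -0.17 -0.06]
```

View pics/crop.png

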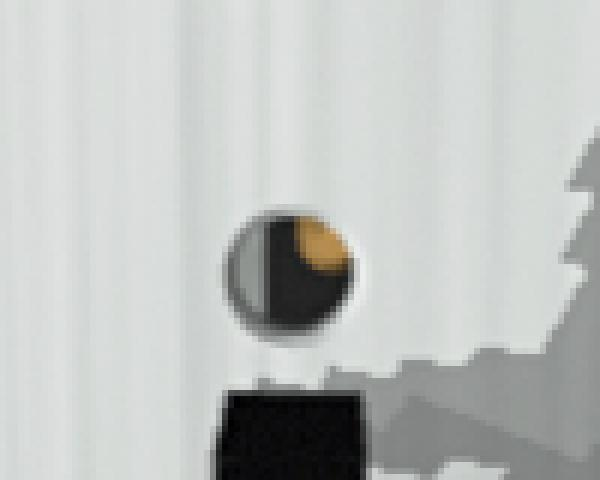

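Call:
jog_arm --rows '[[[-0.3,0.7,-1.3],[0.7,0.2,0],0],[[-0.6,1.3,-2.7],[0.7,0.2,0],0],[[-0.6,1.3,-2.7],[0.7,0.2,0],0],[[-0.6,1.3,-2.7],[0.7,0.2,0],0]]'

```text
clock: 8.1
position: [0.6337, -0.2375, 0.1245]
ee_rot: [-2.477, -0.454, 0.15]
force: [0.5, 0.1, -2.8]
width: 0.111
gripper_force: 35.0
```

```bash
python3 meas.py
```

```text
panel top h 36.66099396035072
brass px 144 319.625 193.375
pin pts 179 [ -0.7 -38.3  21. ] [[-4.3, -41.2, 11.6], [2.9, -34.4, 25.6]]
brass pin f [ -0.2 -38.4  21.9]
hole px [319.23426573 194.88111888] [310 186  20  19 286]
hole centre at panel mid [ -0.14732317 -39.34254746] top [ -0.17946648 -39.71900692]
TCP [-0.1  0.7 47.9] drot [-0.96 -0.43 -0.05]
```

View pics/crop.png

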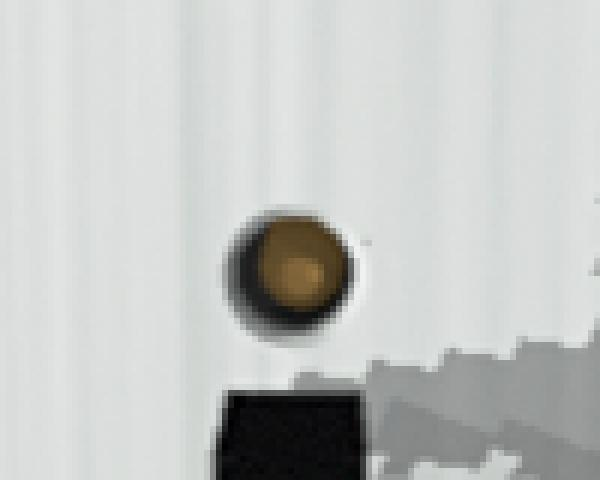

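The brass pin now sits almost centred in the hole, with its tip at about (321,195) and the hole at (319,195). It needs about 1.5 mm along face y and −0.7 mm along face x, plus the descent.

Call:
jog_arm --rows '[[[-0.16,0,-0.1],[0,0,0],0],[[-0.25,0.25,-0.5],[0,0,0],0],[[-0.35,0.5,-0.97],[0,0,0],0],[[-0.35,0.5,-0.97],[0,0,0],0],[[-0.35,0.5,-0.97],[0,0,0],0]]'

```text
clock: 8.78
position: [0.6302, -0.2326, 0.1148]
ee_rot: [-2.477, -0.454, 0.15]
force: [-0.2, -0.9, -2.6]
width: 0.112
gripper_force: 35.0
```

```bash
python3 meas.py; python3 -c "
from h import *
s=arm.observe(); print(s['force'],s['ft_torque'])"
```

```text
panel top h 26.34886479165682
brass px 162 318.1666666666667 193.64197530864197
pin pts 2445 [ -0.  -38.5  25. ] [[-13.2, -49.9, 20.4], [13.1, -26.5, 26.5]]
brass pin f [ -0.4 -38.3  22.1]
hole px [319.83206107 195.28244275] [310 186  20  19 131]
hole centre at panel mid [ -1.26534655 -37.73930217] top [ -1.2931373  -38.11819366]
TCP [-0.9  2.3 36.4] drot [-0.98 -0.44 -0.05]
[ 0.07003086  0.08816406 -2.9589213 ] [-1.03444508 -0.16285347 -0.02908962]
```

View pics/crop.png

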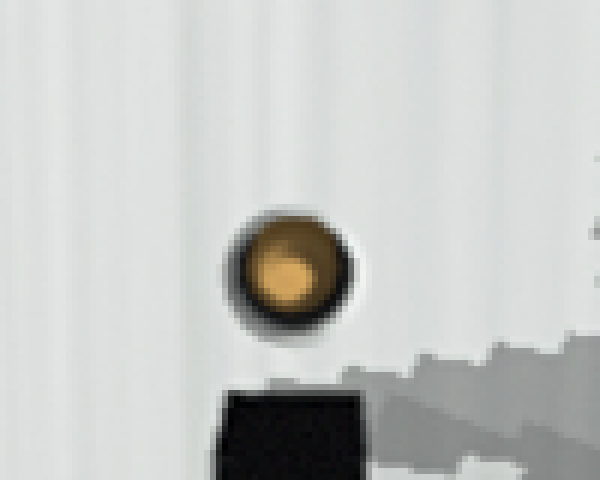

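The tip is at about (318,196) inside the hole, under 1 mm off centre, with no contact force. Nudging it and inserting.

Call:
jog_arm --rows '[[[-0.06,0.02,0.03],[0,0,0],0],[[-0.16,0.29,-0.38],[0,0,0],0],[[-0.26,0.56,-0.79],[0,0,0],0],[[-0.26,0.56,-0.79],[0,0,0],0]]'

```text
clock: 9.32
position: [0.6274, -0.2263, 0.1064]
ee_rot: [-2.476, -0.454, 0.15]
force: [-1.1, -0.3, -1.3]
width: 0.116
gripper_force: 35.0
```

Call:
jog_arm --rows '[[[-0.08,0.22,-0.33],[0,0,0],0],[[-0.16,0.43,-0.66],[0,0,0],0],[[-0.16,0.43,-0.66],[0,0,0],0],[[-0.16,0.43,-0.66],[0,0,0],0]]'

```text
clock: 9.82
position: [0.626, -0.2227, 0.1004]
ee_rot: [-2.477, -0.454, 0.15]
force: [0.1, 0.1, -3.0]
width: 0.113
gripper_force: 35.0
```

```bash
python3 meas.py; python3 -c "
from h import *
s=arm.observe(); F=np.stack([fx,fy,n]);print(F@s['force'],F@s['ft_torque'])"
```

```text
panel top h nan
brass px 243 318.1111111111111 196.41975308641975
pin pts 2523 [  0.4 -37.8   9. ] [[-12.7, -49.5, 6.3], [13.6, -26.1, 23.2]]
brass pin f [ -0.3 -38.8  20.4]
[-2.02576356  1.04328103 -1.63234314] [ 0.18788564  1.10267772 -0.13455855]Traceback (most recent call last):
  File "meas.py", line 14, in <module>
    i=1+np.argmax(st[1:,4]); print('hole px',c[i],st[i]);
        ~~~~~~~~~^^^^^^^^^^
    return _wrapfunc(a, 'argmax', axis=axis, out=out, **kwds)
    return bound(*args, **kwds)
ValueError: attempt to get argmax of an empty sequence
```

Call:
jog_arm --rows '[[[-0.02,0.05,-0.08],[0,0,0],0],[[-0.04,0.1,-0.16],[0,0,0],0],[[-0.06,0.15,-0.23],[0,0,0],0],[[-0.06,0.15,-0.23],[0,0,0],0]]'

```text
clock: 10.38
position: [0.6256, -0.2218, 0.0988]
ee_rot: [-2.478, -0.454, 0.148]
force: [1.0, -3.7, 4.2]
width: 0.111
gripper_force: 35.1
```

Call:
jog_arm --rows '[[[-0.03,0.08,-0.12],[0,0,0],0],[[-0.04,0.11,-0.16],[0,0,0],0],[[-0.04,0.11,-0.16],[0,0,0],0]]'

```text
clock: 10.75
position: [0.6257, -0.2218, 0.0986]
ee_rot: [-2.48, -0.454, 0.146]
force: [1.3, -7.0, 12.9]
width: 0.115
gripper_force: 35.1
```

```bash
cat > chk.py <<'E'
from h import *
d=grab('wrist'); W=cloud(d); s=arm.observe(); F=np.stack([fx,fy,n])
print('F',F@s['force'],F@s['ft_torque'],'TCP',F@(s['position']-o)*1000)
f=((W-o)@F.T)*1000; v,u=np.mgrid[:480,:640]
k=(abs(f[...,0])<33)&(f[...,1]<-30)&(f[...,1]>-64)&(abs(f[...,2]-5)<6); P=f[k]
A=np.c_[P[:,:2],np.ones(len(P))]; c=np.linalg.lstsq(A,P[:,2],rcond=None)[0]; print('panel top',c, c@[0,-45,1])
k=(((abs(f[...,0])>42)&(abs(f[...,0])<66))|(f[...,1]<-74))&(abs(f[...,0])<66)&(f[...,1]>-96)&(f[...,1]<80)&(abs(f[...,2])<6); P=f[k]
A=np.c_[P[:,:2],np.ones(len(P))]; c=np.linalg.lstsq(A,P[:,2],rcond=None)[0]; print('face',c,c@[0,-45,1],len(P))
save(d,'chk.png')
E
python3 chk.py
```

```text
F [ 1.56746044  0.31436623 16.17652514] [ 0.32931475  0.34768445 -0.10206612] TCP [-0.56572908  2.67406115 16.32801754]
panel top [3.76843440e-04 4.23395093e-02 7.49093220e+00] 5.585654277049869
face [-2.65621620e-04  3.14179755e-04  8.00620829e-01] 0.7864827400582154 26451
```

The panel is seated: pushing harder gives no more travel, and its top is 4.8 mm above the face. Relaxing, then releasing and retreating.

Call:
jog_arm --rows '[[[0.04,-0.11,0.16],[0,0,0],0],[[0.04,-0.11,0.16],[0,0,0],0],[[0.04,-0.11,0.16],[0,0,0],0.5],[[0.04,-0.11,0.16],[0,0,0],0.5],[[0.04,-0.11,0.16],[0,0,0],0.5],[[0.04,-0.11,0.16],[0,0,0],0.5],[[0.04,-0.11,0.16],[0,0,0],0.5],[[0.04,-0.11,0.16],[0,0,0],0.5]]'

```text
clock: 11.8
position: [0.6254, -0.2212, 0.098]
ee_rot: [-2.477, -0.454, 0.15]
force: [0.1, 0.6, 0.0]
width: 0.498
gripper_force: 0.0
```

Call:
jog_arm --rows '[[[0.2,-0.54,0.82],[0,0,0],0.5],[[0.6,-1.6,2.5],[0,0,0],0.5],[[1.2,-3.2,4.9],[0,0,0],0.5],[[1.8,-4.8,7.4],[0,0,0],0.5],[[2,-5.4,10],[0,0,0],0.5],[[2,-5.4,10],[0,0,0],0.5]]'

```text
clock: 12.55
position: [0.6457, -0.2771, 0.2004]
ee_rot: [-2.48, -0.455, 0.146]
force: [0.3, -0.4, -0.9]
width: 0.499
gripper_force: 0.0
```

```bash
python3 chk.py; python3 - <<'E'
from h import *
F=np.stack([fx,fy,n])
for nm in('top','scene'):
    d=grab(nm); f=((cloud(d)-o)@F.T)*1000; im=d['img'].astype(int)
    if nm=='scene': save(d,'s9.png')
    k=(abs(f[...,0])<45)&(abs(f[...,1])<80)&(f[...,2]>2.8)&(f[...,2]<9); P=f[k]
    q=P[(abs(P[:,0])<33)&(abs(P[:,1])<62)]; A=np.c_[q[:,:2],np.ones(len(q))]; print(nm,np.linalg.lstsq(A,q[:,2],rcond=None)[0],cv2.minAreaRect(P[:,:2].astype(np.float32)))
print(arm.observe()['joints'].round(3))
E
```

```text
F [-0.44430676 -0.72712557 -0.53496509] [ 0.1246835   0.71880868 -0.09228741] TCP [  9.56088636   3.3786635  131.72468391]
panel top [-5.32546433e-04  3.48206791e-02  7.16623629e+00] 5.599305728153591
face [-3.93761239e-04  1.18005052e-04  8.01966706e-01] 0.7966564786980138 13769
top [-4.11084758e-03 -5.81227387e-04  5.09814571e+00] ((3.517559051513672, -2.2058792114257812), (82.21646881103516, 147.2184600830078), 1.267296552658081)
scene [-6.23267175e-03  3.85106136e-03  4.70564042e+00] ((1.4147186279296875, 2.9572219848632812), (132.32809448242188, 74.9684066772461), 87.9048843383789)
[ 0.349  0.995  0.544  0.825 -0.745  1.976 -0.502]
```

View pics/s9.png

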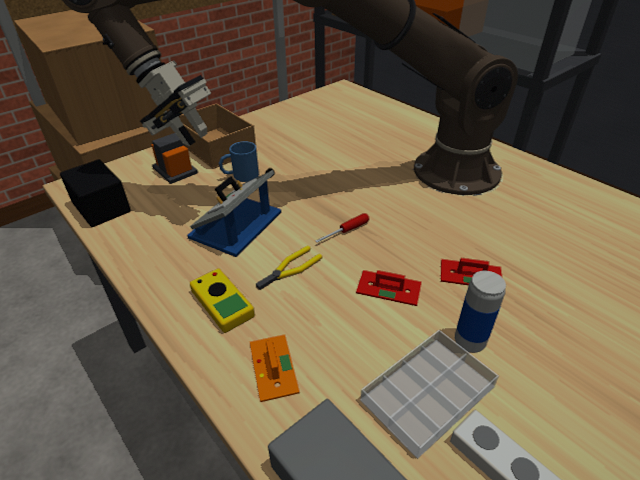

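The panel sits flush on the jig at about (235,205), parallel to the face within 0.01 rad. The gripper is clear and nothing else was disturbed.

```bash
python3 -c "
from cell import arm
print(arm.sign_off())"
```

```text
the job is handed in; nothing more can be done
None
```

The panel hangs on both pins, flush against the sloping face and released; the gripper is clear and the job is handed in, but sign-off returned no pass/fail verdict.

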